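Stand up the dosage chart on its kickstand

TASK

On the vaccination table two dosage-chart boards lie face down. Unfold the kickstand leg on the back of the blue-framed board all the way to its stop, then lift that board by its handle and stand it on the table, upright on its lower edge, leaning back on its opened leg. Leave the yellow-framed board where it lies.

Things in the scene. Friction and masses are not known exactly. Their poses are not given: they have to be found in the camera images.
- blue_grip (a point): Centre of the black handle sleeve (16 mm thick, 74 long) of the blue-framed, white-backed board. Axes: x to board's top, y along sleeve, z out of its back (up as it lies). Board 200 (x) by 140 by 10 mm, 0.4 kg, loose; its lower edge 245 mm along -x, its top edge 45 mm. Sleeve centre 24 mm from face plane. The sleeve rolls freely: lifted by it, the board turns and hangs by itself
- blue_tab (a point): Grip point on the red pull tab near the free end of the blue board's leg: 12 mm wide (y), 20 mm along the leg (x), its top 13 mm above this point, the leg's top face 25 mm below; 44 mm above the table when folded. Axes turn with the leg, folded as the board's. Hinge line (along y) is 115 mm along +x and 28 mm along -z from here, 95 mm from the sleeve, 16 mm from the face plane
- blue_leg (a joint): Angle of the blue board's leg (rad), an aluminium strip with a black foot bar, foot 145 mm from hinge: 0 folded on the back (starts 0 to 0.1), 0.70 open at its stop. Opening lifts the tab up and towards the board's top. Stiff hinge: stays where left, about 1 N at the tab. Standing on it the board leans back (to its +z) 0.33 rad, sleeve 227 mm above the table
- yellow_grip (a point): Centre of the handle sleeve of the yellow-framed board, a bystander of the same make, sizes and axes, lying face down beside the blue one, its leg folded

How it is judged (in metres and radians):
On the way, in this order (a step that is already met when the one before it is completed fails the run):
1. the blue board's leg is unfolded to (nearly) its stop while the board still lies on the table (value of joint blue_leg above 0.6 rad and angle between blue_grip's own x axis and vertical above 1.2 rad), for 0.2 s.
2. the blue board stands on its lower edge, leaning back on its open leg (value of joint blue_leg above 0.55 rad and angle between blue_grip's own x axis and vertical between 0.16 and 0.52 rad and angle between blue_grip's own z axis and vertical above 1.65 rad and height (world z) of blue_grip between 0.2 and 0.255 m), for 0.2 s.
At the end, for the whole second after the job is handed in: The blue board stands on its lower edge and its open leg (at least 0.55 rad open), leaning back (back side down) 0.16 to 0.52 rad from vertical, sleeve centre 200 to 255 mm high, let go and staying so; the yellow board lies within 30 mm of where it was (all of step 2 and distance of yellow_grip from where it was at the start of the episode below 0.03 m); the robot touches nothing.
It fails at once if the yellow-framed board is shifted by more than 30 mm or tipped up (distance of yellow_grip from where it was at the start of the episode above 0.03 m or angle between yellow_grip's own z axis and vertical above 0.3 rad).
It also fails if it takes over 58 s, if anything falls off the work surface, if the arm or the gripper's body presses on something with over 40 N, if the wrist force passes 120 N, or if a joint passes its speed limit or range.

ROBOT

A 7-joint arm with a two-finger parallel gripper is mounted at the origin on the work surface. World frame = base frame: x ahead of the robot, y to its left, z up, the work surface at z = 0. Lengths are in mm, angles in rad, forces in N, time in s.
With the tool pointing down it reaches from about 400 to 875 mm from the base axis. Payload 19.3 kg.
Tool frame: the origin (TCP) lies at the very end of the fingers, on their centre line; the grasp point (between the pads) lies 19 mm behind it (grip_point_offset is the z of the grasp point in the tool frame, in mm); z points along the fingers, y is the line along which they close (so a half turn about z gives the same grasp; the last joint's range is limited). The gripper opens to 85 mm and grips with 20 to 120 N. Pads are 22 mm wide; open, the fingers measure 114 mm over their backs; the gripper's body (76 mm by 85 mm) begins 54 mm behind the grasp point. The pads swing forward as they close: fully open they stand 13 mm farther back than shut.
Start: joints at [1.258, 0.521, -0.036, 1.599, 0.021, 1.021, -0.113], TCP at [150.235, -606.666, 208.091] pointing down, gripper open.
Joint ranges: [-2.91, 2.91], [-0.3, 2.13], [-1.5, 1.42], [0.17, 2.43], [-1.26, 4.41], [0.16, 1.93], [-2.52, 2.52]. Speed limits (rad/s): [1.89, 1.89, 2.39, 2.39, 3.01, 3.01, 3.01].

INTERFACE

Orientations are given as a 3x3 rotation matrix whose columns are the frame's x, y, z axes.
In Python, from workcell import movep, movel, goto_joints, open_gripper, clamp, wait, inverse_kinematics, read_state, camera, PlanningError, finish_job, grip_point_offset gives the robot as it stands. Calls block until the motion is done:
- movep(position, orientation): joint-space move of the TCP to a pose.
- movel(position, frame=None, max_speed=150, guard=None): straight line of the TCP; frame=None keeps the orientation; max_speed is the mean speed in mm/s. With guard (N) it stops when the force on the tool has changed by that much, and returns True; else False.
- goto_joints(angles): joint-space move.
- open_gripper() and clamp(): open the fingers fully, or close them until they stop; the grip force is fixed at half the most.
- wait(seconds).
- inverse_kinematics(position, orientation): joint angles nearest the present ones, or None.
- read_state(): the state.
- camera(name): name is "scene" or "top" or "wrist"; returns a dict with "image" (400x640x3 uint8, blue, green, red), "range_z" (400x640 float32, mm along the optical axis (not along the pixel's ray), 0 where there is no reading), "fx", "fy", "cx", "cy" (pixels), "cam_to_world" (4x4, takes a point from camera to world coordinates). Camera axes: x right, y up, looking along -z (the intrinsics and any distortion apply to the point x, -y, -z); pixel columns grow to the right and rows downward; lengths in mm; the calibration is good to about 2 mm. A picture is of the moment at which its call begins.
A pose or a line that the arm cannot do raises PlanningError and nothing moves.
- finish_job(): hands the job in; it is judged then, once.
The state is a dict: "time": time; "qpos": joint angles; "qvel": joint speeds; "joint_efforts": joint torques, N m; "eef_pos": TCP position; "tool_rot": TCP orientation; "ft_force": force on the tool from outside, world axes, zero at the start; "torque": the same for the moment, N m; "finger_gap": finger opening in mm; "gripper_force": force on a finger pad.
Only numpy, scipy, OpenCV 4.12 (cv2) and the standard library are available. Lean on these libraries where they do the work, as an engineer would, in place of code of your own. Each camera call takes 0.05 s, during which the arm holds its last target. There are 200 camera calls.

## Working session

There is one attempt and no reset: what is moved stays moved. The work goes in short steps, each a Python script; the robot and the scene stay as the last script left them, time stands still between calls to the robot, and variables do not carry over. Pictures are saved under pics/ and viewed, at most 10 in all, crops included, and the job is handed in when it is done.

```bash
mkdir -p pics; ls; cat > h.py <<'E'
import numpy as np, cv2
from workcell import *
def px(c,u,v,r=1):
    d=c["range_z"][int(v)-r:int(v)+r+1,int(u)-r:int(u)+r+1]; d=np.median(d[d>0])
    p=cv2.undistortPoints(np.array([[[u,v]]],float),np.array([[c["fx"],0,c["cx"]],[0,c["fy"],c["cy"]],[0,0,1]]),np.array(c.get("dist",np.zeros(5)),float))[0,0]
    return (np.array(c["cam_to_world"])@[p[0]*d,-p[1]*d,-d,1])[:3]
E
python3 - <<'E'
from h import *
import pickle
for n in("top","scene"):
    c=camera(n); print(n,[k for k in c if k not in("image","range_z")],np.round(c["cam_to_world"],2).tolist(),c["fx"]); cv2.imwrite(f"pics/{n}0.png",c["image"]); pickle.dump(c,open(n+"0.pkl","wb"))
E
```

```text
pics
top ['fx', 'fy', 'cx', 'cy', 'cam_to_world'] [[0.01, 0.99, -0.13, 472.79], [-1.0, 0.01, 0.02, -1.79], [0.02, 0.13, 0.99, 839.56], [0.0, 0.0, 0.0, 1.0]] 480.76858926956174
scene ['fx', 'fy', 'cx', 'cy', 'cam_to_world'] [[-0.12, -0.57, 0.82, 1182.8], [0.99, -0.06, 0.1, 78.79], [-0.0, 0.82, 0.57, 529.8], [0.0, 0.0, 0.0, 1.0]] 432.2138996409571
```

View pics/top0.png

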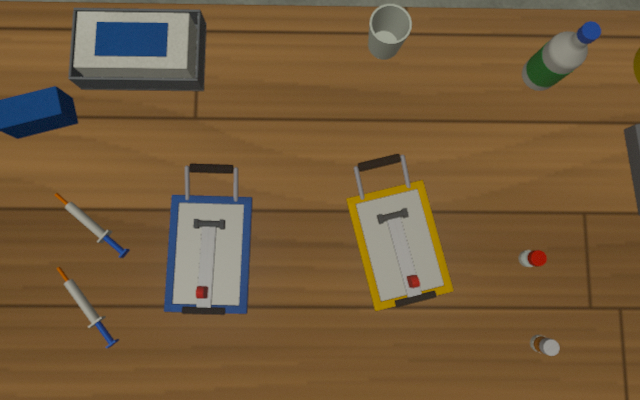

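View pics/scene0.png

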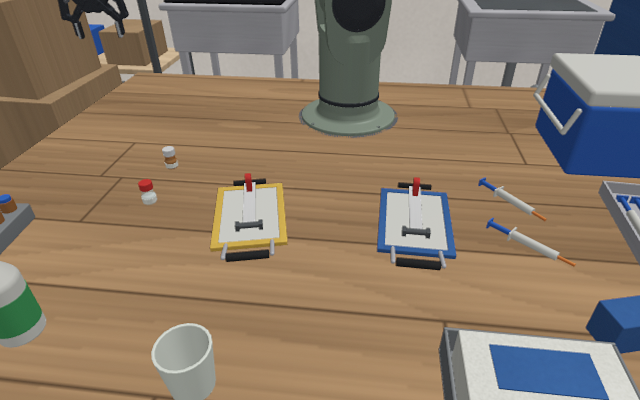

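The top view shows the blue board with its sleeve at about (211,169), ends at (190,168) and (233,170), and the red tab at about (202,293). The board's top points to +x. The yellow board is to the right (-y side), with its sleeve at about (379,162).

```bash
python3 - <<'E'
from h import *
import pickle
c=pickle.load(open("top0.pkl","rb"))
for n,u,v in [("sleeve",211,169),("sl",193,168),("sr",230,170),("tab",202,292),("tab2",203,290),("hinge",209,224),("TL",175,197),("TR",250,198),("BL",168,311),("BR",245,311),("ysl",360,167),("ysr",398,157),("ytab",413,281)]: print(n,px(c,u,v).round(1))
hsv=cv2.cvtColor(c["image"],cv2.COLOR_BGR2HSV); 
m=((hsv[...,0]<8)|(hsv[...,0]>172))&(hsv[...,1]>150)&(hsv[...,2]>80); m[:,300:]=0; m[:270]=0
v,u=np.where(m); P=np.array([px(c,a,b,0) if c["range_z"][b,a]>0 else [0,0,0] for a,b in zip(u,v) if b<320 and 190<a<215]); print(len(P)); t=P[P[:,2]>50]; print(t.mean(0),t.min(0),t.max(0))
m=(hsv[...,2]<70); m[:,:185]=0;m[:,238:]=0;m[:160]=0;m[178:]=0
v,u=np.where(m); P=np.array([px(c,a,b,0) for a,b in zip(u,v)]);P=P[P[:,2]>15]; print(len(P),np.median(P,0),P.min(0),P.max(0)); print(np.polyfit(P[:,1],P[:,0],1))
E
```

```text
sleeve [634.2 164.6  30. ]
sl [635.6 195.1  30.6]
sr [632.9 132.4  29.4]
tab [429.2 165.8  61.1]
tab2 [432.2 164.8  58.7]
hinge [540.9 166.8  20.5]
TL [588.5 229.7   8.3]
TR [587.6  99.6   9.7]
BL [394.5 233.    8.5]
BR [395.  103.7   8.4]
ysl [640.2 -90.2  29.6]
ysr [ 658.  -155.6   31.4]
ytab [ 448.1 -171.3   59.1]
82
[429.05707752 169.60813531  59.86817542] [421.17431875 163.6741485   55.6548966 ] [436.94609813 175.42768123  62.84649988]
357 [635.8742881  165.20710186  29.59578604] [629.35318149 128.65232438  21.69274338] [644.64864942 204.00410064  34.48220661]
[2.37074976e-02 6.32119512e+02]
```

```bash
cat >> h.py <<'E'
from scipy.spatial.transform import Rotation as Ro
G=float(grip_point_offset if not callable(grip_point_offset) else grip_point_offset()); G=-abs(G)
yaw=-0.02
W=Ro.from_euler("z",yaw).as_matrix()
D=np.diag([-1.,1,-1]); H=np.diag([-1.,-1,1])
hinge=np.array([540.5,167.3,16]); tab=np.array([429.0,169.5,46.5])
def leg(th,s=D,p0=tab):   # TCP pose with leg turned by th from its present pose
    R=W@Ro.from_euler("y",th).as_matrix()@W.T
    T=R@W@s
    return hinge+R@(p0-hinge)-T[:,2]*G, T
def cross(s=1): # closing along board x
    y=W[:,0]*s; z=np.array([0,0,-1.]); return np.stack([np.cross(y,z),y,z],1)
E
python3 - <<'E'
from h import *
print(grip_point_offset)
for nm,s in(("D",D),("DH",D@H)):
  for th in(0,.35,.7):
    q=inverse_kinematics(*leg(th,s)); print(nm,th,None if q is None else np.round(q,2))
for s in(1,-1):
  for p in([635,165,8],[635,165,320],[535,165,208]):
    q=inverse_kinematics(p,cross(s)); print(s,p,None if q is None else np.round(q,2))
E
```

```text
-18.700000000000003
D 0 [ 0.15  0.73 -0.88  2.12  0.9   0.72  0.21]
D 0.35 [ 0.19  0.84 -0.88  1.8   0.46  1.11  0.68]
D 0.7 [ 0.18  1.05 -0.91  1.44  0.34  1.56  0.79]
DH 0 [-0.23  0.59 -0.35  2.14  0.43  0.48 -2.51]
DH 0.35 [-0.07  0.71 -0.47  1.81  0.16  1.   -2.18]
DH 0.7 [-0.07  0.9  -0.42  1.46  0.03  1.47 -2.06]
1 [635, 165, 8] [-0.02  0.86 -0.52  1.62  0.55  0.81 -0.79]
1 [635, 165, 320] [ 0.21  0.64 -0.97  1.33  0.52  1.44 -0.75]
1 [535, 165, 208] [ 0.34  0.64 -1.12  1.74  0.63  1.17 -0.98]
-1 [635, 165, 8] [ 0.35  1.21 -1.28  1.6   1.2   1.29  1.98]
-1 [635, 165, 320] [ 0.32  0.76 -1.27  1.32  0.72  1.55  2.26]
-1 [535, 165, 208] [ 0.41  0.73 -1.27  1.73  0.74  1.25  2.07]
```

```bash
python3 - <<'E'
from h import *
p,T=leg(0)
movep(p+[0,0,110],T)
c=camera("wrist"); cv2.imwrite("pics/w1.png",c["image"])
movel(p,guard=12)
print(read_state()["eef_pos"],p)
clamp(); s=read_state(); print(s["time"],s["finger_gap"],s["gripper_force"],s["ft_force"])
E
```

```text
[429.23188435 169.75399427  28.3454906 ] [429.  169.5  27.8]
4.6167 9.805043084597893 60.65618050590274 [-0.59299117 -0.138064    0.51177669]
```

View pics/w1.png

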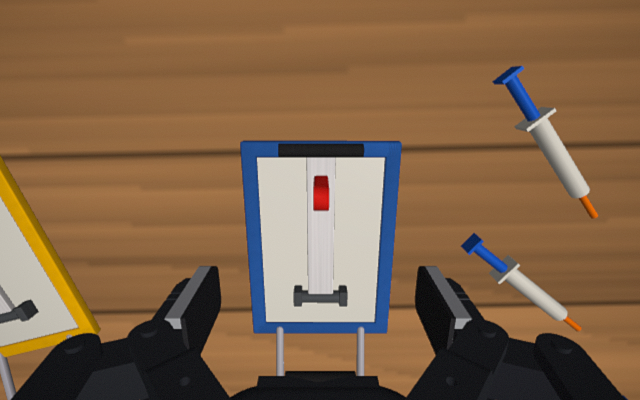

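The wrist view shows the tab at (321,193), centred between the fingers, and the grip closed on it. Next I open the leg along its arc, watching the force.

```bash
python3 - <<'E'
from h import *
for th in np.arange(.1,.71,.1).tolist():
    p,T=leg(th); movel(p,T,max_speed=60)
    s=read_state(); print(round(th,2),np.round(s["ft_force"],1),round(s["finger_gap"],1),np.round(s["eef_pos"]-p,1),round(s["time"],1))
    if np.linalg.norm(s["ft_force"])>25: break
c=camera("scene"); cv2.imwrite("pics/s2.png",cv2.resize(c["image"][120:300,300:520],None,fx=3,fy=3))
E
```

```text
0.1 [ 2.6  0.8 -1. ] 9.8 [ 0.5  0.1 -0.3] 5.0
0.2 [ 3.7  0.2 -0.1] 9.9 [ 0.1 -0.1 -0.6] 5.3
0.3 [ 2.2 -0.7  0.2] 10.0 [-0.2 -0.2 -0.5] 5.6
0.4 [-0.7 -1.5  3.5] 10.0 [-0.5 -0.1 -0.4] 6.0
0.5 [-6.2 -1.7  7.5] 10.0 [-1.  0.  0.] 6.3
0.6 [-8.  -2.8 13.4] 10.0 [-1.5  0.2  0.5] 6.6
0.7 [-0.8 -1.2  1.3] 9.6 [-0.3  0.1 -0.6] 7.0
```

View pics/s2.png

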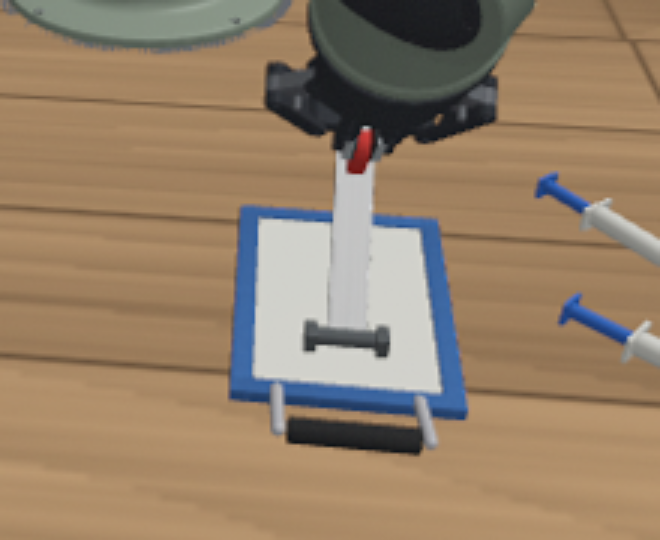

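The scene view shows the leg raised with the red tab slightly out of the pads (about (360,150) in the crop), so it may have slipped. I'll release, back off and measure the leg angle.

```bash
python3 - <<'E'
from h import *
import pickle
open_gripper(); s=read_state(); 
movel(np.array(s["eef_pos"])-s["tool_rot"][:,2]*90)
p=np.array(read_state()["eef_pos"]); movep([635,165,200],cross(1))
c=camera("top"); pickle.dump(c,open("top1.pkl","wb")); cv2.imwrite("pics/t1.png",cv2.resize(c["image"][140:330,100:320],None,fx=3.5,fy=3.15))
c2=camera("scene"); pickle.dump(c2,open("sc1.pkl","wb")); cv2.imwrite("pics/s3.png",cv2.resize(c2["image"][120:300,340:500],None,fx=3.3,fy=3.3))
for c in(c,c2):
  hsv=cv2.cvtColor(c["image"],cv2.COLOR_BGR2HSV); m=((hsv[...,0]<8)|(hsv[...,0]>172))&(hsv[...,1]>150)&(hsv[...,2]>80)
  v,u=np.where(m&(c["range_z"]>0)); P=np.array([px(c,a,b,0) for a,b in zip(u,v)]); k=(abs(P[:,0]-470)<90)&(abs(P[:,1]-169)<40)&(P[:,2]>40); P=P[k]
  print(len(P),P.mean(0),P.min(0),P.max(0))
print(read_state()["time"])
E
```

```text
<stdin>:11: RuntimeWarning: Mean of empty slice.
  ret = um.true_divide(
Traceback (most recent call last):
ValueError: zero-size array to reduction operation minimum which has no identity
```

View pics/s3.png

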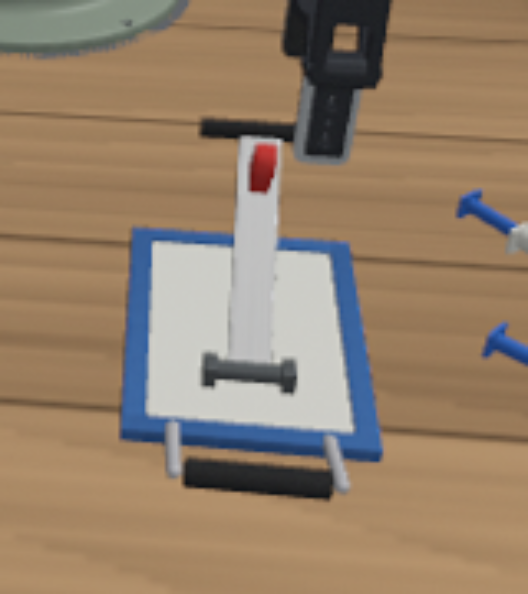

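The scene view shows the leg well raised, with the tab at crop (263,167), the strip centre running from (253,340) to (257,200), and the sleeve at (258,477). I'll compute the angle.

```bash
python3 - <<'E'
from h import *
import pickle
c=pickle.load(open("sc1.pkl","rb"))
f=lambda a,b:px(c,340+a/3.3,120+b/3.3)
L=np.array([f(254,y) for y in range(210,345,12)]); print(L.round(1)); k=np.polyfit(L[:,0],L[:,2],1); print("angle",np.arctan(-k[0]))
print("tab",f(263,160),f(263,175)," sleeve",f(200,474),f(258,477),f(315,483),"corners",f(140,433),f(375,452))
t=pickle.load(open("top1.pkl","rb"));from h import read_state
s=read_state();print(s["eef_pos"],s["time"],s["finger_gap"])
E
```

```text
[[474.9 167.   77.8]
 [480.  167.3  72.9]
 [485.7 167.6  68.3]
 [491.6 167.7  64. ]
 [496.1 168.1  58.8]
 [502.8 168.2  55. ]
 [509.  168.3  51. ]
 [514.  168.6  46.2]
 [518.5 169.   41.1]
 [524.5 169.1  37. ]
 [529.6 169.4  32.4]
 [535.1 169.6  28.1]]
angle 0.6845903335534155
tab [485.39800824 166.88800187 117.88760024] [485.07240252 168.07044111 107.95751298]  sleeve [646.52595726 136.94016807  28.3511486 ] [646.00254505 165.67451057  28.92466209] [647.09405964 193.63951599  28.92376139] corners [594.96266028 107.79337994   6.75291105] [595.82897096 232.57096557   6.76652676]
[634.72223188 164.97868747 199.28812186] 9.9083 85.22777124905271
```

The leg is at about 0.68 rad, effectively at its stop. The sleeve is now at about (638,166). Next I grasp it and lift.

```bash
python3 - <<'E'
from h import *
T=cross(1)
print(movel([638.5,166,60],T), movel([638.5,166,7],T,max_speed=80,guard=15))
clamp(); s=read_state(); print(s["eef_pos"],s["finger_gap"],s["ft_force"])
movel([638.5,166,120],T,max_speed=100); movel([638.5,166,280],T,max_speed=80); wait(1)
s=read_state(); print(s["time"],s["finger_gap"],s["ft_force"])
c=camera("scene"); cv2.imwrite("pics/s4.png",c["image"])
E
```

```text
False False
[639.4791481  165.97757909   7.99116215] -0.04220969003010909 [ 0.14146199 -1.49986141 10.65740405]
17.0 -0.35056041451815506 [-0.01184381 -0.40877711  0.12659031]
```

View pics/s4.png

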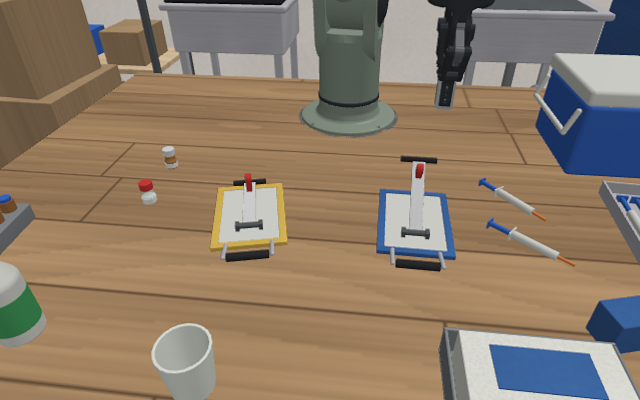

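The scene view shows the board still lying at its old place, with the sleeve at (418,264). The gripper closed on nothing, so I'll look from close by.

```bash
python3 - <<'E'
from h import *
T=cross(1); open_gripper()
movel([638.5,166,45],T,max_speed=200)
s=read_state(); print(s["time"],s["eef_pos"],np.round(s["tool_rot"],3))
w=camera("wrist"); c=camera("scene")
p=cv2.resize(c["image"][130:310,330:530],None,fx=2,fy=2.22); 
I=np.linalg.inv(c["cam_to_world"])
for q in([638.5,166,45],[635.5,165,24],[640,165,24]):
    a=I@np.r_[q,1]; print(q,c["cx"]+c["fx"]*a[0]/-a[2],c["cy"]-c["fy"]*a[1]/-a[2])
cv2.imwrite("pics/c5.png",np.hstack([p,cv2.resize(w["image"][:, 120:520],(400,400))]))
E
```

```text
19.1583 [639.11015156 166.26345433  46.15200853] [[ 0.02   1.     0.002]
 [ 1.    -0.02   0.   ]
 [ 0.001  0.001 -1.   ]]
[638.5, 166, 45] 419.2726110086792 254.24895427731428
[635.5, 165, 24] 417.0879329000797 262.3097672240206
[640, 165, 24] 417.2305848096557 264.1709174050013
```

View pics/c5.png

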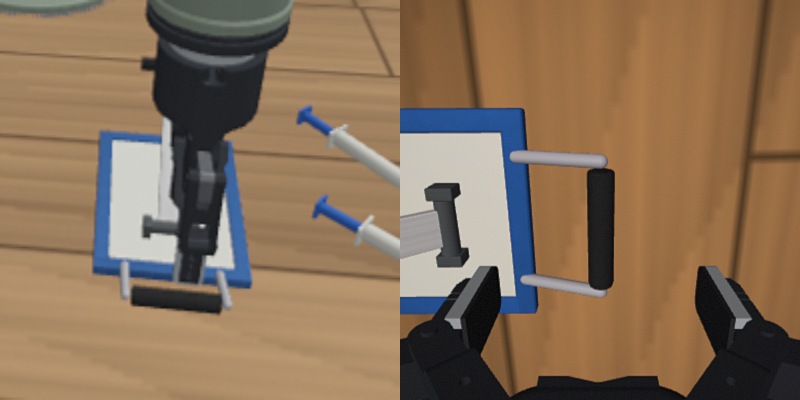

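```bash
python3 - <<'E'
from h import *
w=camera("wrist"); s=read_state(); I=np.linalg.inv(w["cam_to_world"])
for q in(s["eef_pos"],[639,166,24],[639,166,8]):
    a=I@np.r_[q,1]; print(np.round(q),w["cx"]+w["fx"]*a[0]/-a[2],w["cy"]-w["fy"]*a[1]/-a[2])
for u,v in((320,180),(320,228),(320,275),(313,228),(327,228),(395,157),(395,285)): print(u,v,px(w,u,v).round(1))
print(np.round(np.array(w["cam_to_world"]),2))
E
```

```text
[639. 166.  46.] 318.4222697017109 247.14497142836134
[639 166  24] 318.2818709161481 230.89219986746318
[639 166   8] 318.1653209820267 220.90374159775482
320 180 [640.5 199.7  32.1]
320 228 [640.  171.2  31.9]
320 275 [639.5 140.7  31.9]
313 228 [636.  171.   31.1]
327 228 [644.1 170.8  31. ]
395 157 [6.880e+02 2.051e+02 5.000e-01]
395 285 [6.929e+02 1.126e+02 4.000e-01]
[[ 1.0000e+00  2.0000e-02  0.0000e+00  6.3966e+02]
 [-2.0000e-02  9.5000e-01  3.2000e-01  2.4818e+02]
 [ 0.0000e+00 -3.2000e-01  9.5000e-01  2.1222e+02]
 [ 0.0000e+00  0.0000e+00  0.0000e+00  1.0000e+00]]
```

```bash
python3 - <<'E'
from h import *
T=cross(1)
print(movel([639.5,169,4],T,max_speed=100,guard=15)); s=read_state(); print(s["eef_pos"],s["finger_gap"],s["ft_force"])
c0=camera("wrist")
clamp(); s=read_state(); print(s["time"],s["eef_pos"],s["finger_gap"],s["gripper_force"],s["ft_force"])
w=camera("wrist"); c=camera("scene")
p=cv2.resize(c["image"][130:310,330:530],None,fx=1.9,fy=2.22); 
cv2.imwrite("pics/c6.png",np.vstack([np.hstack([p,cv2.resize(w["image"][:, 120:520],(400,400))])]))
E
```

```text
False
[639.22060957 169.21313256   3.53126358] 85.33738272911205 [-0.1327481   0.52359276  0.20655396]
20.625 [639.7717639  169.00309963   4.42281933] 9.21374940458431 53.184027671813965 [-0.89049227 -1.28206773  6.36457684]
```

View pics/c6.png

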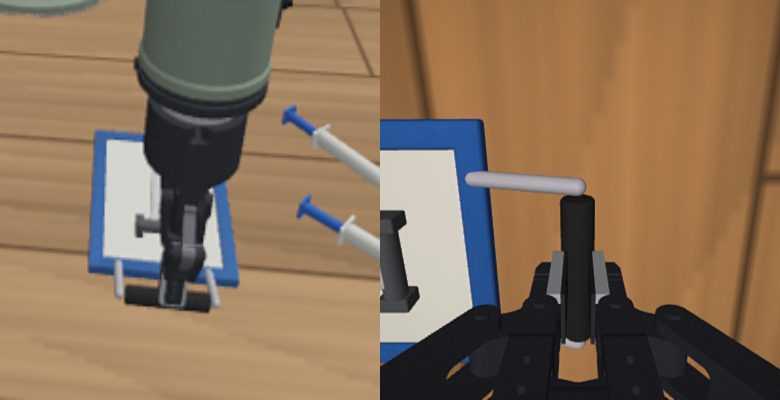

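The crop shows the sleeve between the pads at (577,290), with a gap of 9 mm. I'll check that the hold is steady, then lift slowly.

```bash
python3 - <<'E'
from h import *
T=cross(1)
def r():
    s=read_state(); print(round(s["time"],1),np.round(s["eef_pos"],1),round(s["finger_gap"],2),round(s["gripper_force"],1),np.round(s["ft_force"],1))
    return s
r(); wait(.4); s=r()
for z in(10,40,80):
    if s["finger_gap"]<5: break
    movel([639.5,169,z],T,max_speed=60); s=r()
w=camera("wrist"); c=camera("scene")
p=cv2.resize(c["image"][130:310,330:530],None,fx=1.9,fy=2.22); 
cv2.imwrite("pics/c7.png",np.vstack([np.hstack([p,cv2.resize(w["image"][:, 120:520],(400,400))])]))
E
```

```text
20.7 [639.8 169.    4.4] 9.34 53.2 [-0.6 -0.1  6.1]
21.1 [639.7 169.    4.4] 9.59 53.2 [-0.4 -1.3  5.2]
21.4 [639.5 169.   10.3] 9.21 51.0 [ 1.1  0.1 -2. ]
22.0 [640.1 168.9  40.3] 8.98 51.3 [ 2.6  0.3 -1.6]
22.8 [640.1 168.9  80.1] 9.62 51.6 [ 2.3 -0.3 -2. ]
```

View pics/c7.png

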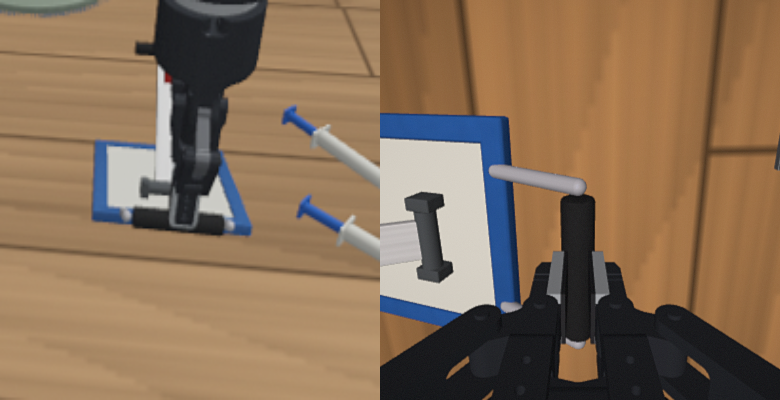

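The board is held by its sleeve and turning as it is lifted: the sleeve is at (577,270) between the pads, with its lower edge still on the table. Continue lifting until it hangs.

```bash
cat >> h.py <<'E'
def r():
    s=read_state(); print(round(s["time"],1),np.round(s["eef_pos"],1),round(s["finger_gap"],2),np.round(s["ft_force"],1)); return s
E
python3 - <<'E'
from h import *
import pickle
T=cross(1)
movel([639.5,169,180],T,max_speed=80); r()
movel([639.5,169,245],T,max_speed=60); r(); wait(1.0); r()
c=camera("scene"); pickle.dump(c,open("sc8.pkl","wb")); cv2.imwrite("pics/s8.png",np.hstack([c["image"][80:330,300:560]]*1).repeat(2,0).repeat(2,1))
v,u=np.where(c["range_z"][80:330,300:560]>0); P=np.array([px(c,a+300,b+80,0) for a,b in zip(u,v)])
col=c["image"][v+80,u+300].astype(int); k=(col[:,0]>110)&(col[:,2]<80)&(abs(P[:,1]-169)<90)&(abs(P[:,0]-640)<90); Q=P[k]
print(k.sum()); 
if k.sum()>20:
    for lo in range(0,240,40):
        q=Q[(Q[:,2]>=lo-5)&(Q[:,2]<lo+35)]
        if len(q): print(lo,len(q),q.mean(0).round(1))
    print(Q.min(0),Q.max(0))
E
```

```text
24.3 [639.9 169.  179.9] 9.32 [ 1.8 -0.1  2.2]
25.6 [639.1 168.9 244.5] 9.4 [-1.5  0.  -6.2]
26.6 [639.3 169.1 245. ] 9.67 [-1.7  0.4 -4.6]
671
40 45 [571.8 169.3  41.7]
80 2 [591.  110.2  93.8]
160 182 [627.  129.9 177.3]
200 442 [640.9 167.2 214.7]
[569.56987308  97.47928614  38.84524688] [646.21378596 234.24415139 217.85300522]
```

View pics/s8.png

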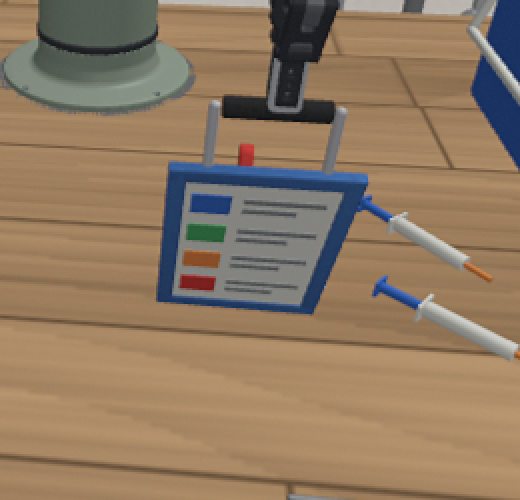

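The view shows the board hanging face forward with its lower edge back at x≈570, z≈39, a forward lean of about 0.38 rad, so sleeve friction holds it. I'll tilt the tool about the sleeve to bring the board past vertical.

```bash
cat >> h.py <<'E'
def tilt(sl,a):
    T=W@Ro.from_euler("y",-a).as_matrix()@W.T@cross(1); return np.array(sl)+19.6*T[:,2],T
def phi():
    c=camera("scene"); ys,xs=np.mgrid[60:400:2,300:560:2]; ys=ys.ravel();xs=xs.ravel(); k=c["range_z"][ys,xs]>0; ys=ys[k];xs=xs[k]
    P=np.array([px(c,a,b,0) for a,b in zip(xs,ys)]); col=c["image"][ys,xs].astype(int)
    e=np.array(read_state()["eef_pos"])
    k=(col[:,0]>110)&(abs(P[:,1]-169)<75)&(abs(P[:,0]-e[0])<130)&(P[:,2]>15)&(P[:,2]<e[2]-20); Q=P[k]
    f=np.polyfit(Q[:,2],Q[:,0],1)
    for _ in range(4):
        rs=abs(Q[:,0]-np.polyval(f,Q[:,2])); f=np.polyfit(*Q[rs<max(6,np.percentile(rs,70))][:,[2,0]].T,1)
    print("phi",round(-np.arctan(f[0]),3),len(Q),"zmin",Q[:,2].min().round(1)); return c
E
python3 - <<'E'
from h import *
phi()
for sl,a in(([639,169,264.6],.3),([639,169,264.6],.6),([532,170,226],.6),([532,170,226],.5)): 
    q=inverse_kinematics(*tilt(sl,a)); print(a,None if q is None else np.round(q,2))
try:
  for a in(.25,.5):
    p,T=tilt([639.3,169,267],a); movel(p,T,max_speed=40); r(); phi()
except PlanningError as e: print(e)
E
```

```text
phi -0.315 1036 zmin 34.9
0.3 [ 0.14  0.5  -0.77  1.7   0.65  0.9  -0.92]
0.6 [-0.05  0.37 -0.56  1.96  1.06  0.56 -1.38]
0.6 [-0.2   0.27 -0.48  2.23  1.27  0.5  -1.77]
0.5 [-0.06  0.29 -0.61  2.15  1.01  0.55 -1.47]
27.1 [644.  168.7 248.8] 9.38 [ 1.   0.4 -5.6]
phi 0.081 1635 zmin 36.1
27.6 [649.  168.9 249.7] 9.32 [ 1.1  0.4 -4.1]
phi 0.024 1537 zmin 31.7
```

```bash
python3 - <<'E'
from h import *
wait(.4); phi()
T=tilt([0,0,0],.5)[1]
p,_=tilt([639,169,250],.5); print(movel(p,max_speed=60)); r()
p,_=tilt([639,169,242.5],.5); print(movel(p,max_speed=25,guard=5)); s=r(); phi()
E
```

```text
phi -0.259 1116 zmin 34.5
False
28.5 [648.4 168.9 232.6] 9.47 [ 0.1  0.2 -5.3]
True
28.9 [648.9 169.  226.4] 9.39 [-0.4  0.2  6.9]
phi 0.062 1470 zmin 15.1
```

Contact comes at a sleeve height of 243.6 mm, consistent with a backward lean of about 0.06 rad. Now I follow the arc back.

```bash
python3 - <<'E'
from h import *
h=lambda f:14*np.cos(f)+245*np.sin(f); z=lambda f:245*np.cos(f)-14*np.sin(f)
for f in(.1,.15,.2,.25,.3,.335):
    d=h(f)-h(.06)+2
    p,T=tilt(np.array([639.5,169,0])-W[:,0]*d+[0,0,z(f)-.7],.5)
    g=movel(p,max_speed=50,guard=20); s=r()
    if g: print("guard",f); break
phi()
E
```

```text
29.3 [637.1 169.1 224.7] 9.31 [-0.8 -0.3  2.4]
29.7 [624.9 169.2 222.3] 9.46 [-0.8 -1.1  3.2]
30.1 [612.9 169.5 219.3] 9.77 [-1.5 -1.   1.8]
30.5 [601.1 169.8 215.8] 9.31 [-0.5 -0.3 -0.7]
30.9 [589.5 170.1 211.9] 9.49 [ 0.6  0.4 -3.4]
31.1 [584.9 170.7 211.1] 9.4 [ 2.  -0.2  6.6]
guard 0.335
phi 0.327 1921 zmin 15.0
```

```bash
python3 - <<'E'
from h import *
import pickle
open_gripper(); r(); s=read_state()
T=np.array(s["tool_rot"]); movel(np.array(s["eef_pos"])-T[:,2]*110,max_speed=100); r(); wait(.5)
phi(); c=camera("scene")
m=(c["image"].max(2)<60); 
v,u=np.where(m&(c["range_z"]>0)); P=np.array([px(c,a,b,0) for a,b in zip(u,v)])
k=(abs(P[:,0]-575)<40)&(abs(P[:,1]-169)<45)&(P[:,2]>150)&(P[:,2]<260); print("sleeve",k.sum(),np.median(P[k],0),P[k].min(0),P[k].max(0))
t=camera("top")
print("yellow",px(t,379,162),px(t,413,281))
cv2.imwrite("pics/s9.png",c["image"])
E
```

```text
31.8 [584.6 170.  209.9] 86.03 [-0.8 -0.8 -0.2]
33.1 [531.9 171.  306. ] 85.27 [-0.4 -0.3  0.3]
phi 0.311 1700 zmin 37.6
sleeve 445 [584.8747171  166.3441669  231.07144702] [578.80333425 130.24737052 222.14578784] [588.69184257 203.02083059 237.08770389]
yellow [ 649.29596015 -122.99741734   29.57831989] [ 448.09420908 -171.30111639   59.24266713]
```

The board stands free, leaning back about 0.32 rad with its sleeve about 227 mm high. The yellow board has not moved.

```bash
python3 -c "
from h import *
print(finish_job())"
```

```text
the job is handed in; nothing more can be done
None
```

The blue board is standing on its lower edge, leaning back about 0.32 rad on its opened leg and let go; the yellow board did not move, and the job is handed in at about 33 s of the 58 s limit, with no verdict returned.

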